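# Reset the thickness adjuster of a leather splitter

### The arm

A 6-joint arm with a two-finger parallel gripper is mounted at the origin on the work surface. World frame = base frame: x ahead of the robot, y to its left, z up, the work surface at z = 0. Lengths are in m, angles in rad, forces in N, time in s.
With the tool pointing down it reaches from about 0.275 to 0.875 m from the base axis. Payload 12.5 kg.
Tool frame: the origin (TCP) lies on the centre line of the jaws, within the pads' length; the fingertips stand r.finger_overhang ahead of it and the grasp point (between the pads) lies 3 mm ahead of it (r.finger_overhang is the distance from the TCP to the fingertips, in m); z points along the fingers, y is the line along which they close (so a half turn about z gives the same grasp; the last joint's range is limited). The gripper opens to 85 mm and grips with 20 to 120 N. Pads are 22 mm wide; open, the fingers measure 114 mm over their backs; the gripper's body (76 mm by 85 mm) begins 54 mm behind the grasp point. The pads swing forward as they close: fully open they stand 13 mm farther back than shut.
Start: joints at [1.244, 0.351, 1.652, -0, 1.139, -0.085], TCP at [0.132, 0.534, 0.253] pointing down, gripper open.
Joint ranges: [-2.75, 2.75], [-0.79, 2.1], [0.01, 2.65], [-1.57, 4.71], [0.07, 3.14], [-2.87, 2.87]. Speed limits (rad/s): [2.22, 2.22, 2.79, 3.14, 3.14, 3.14].

### API

Orientations are given as a unit quaternion [x, y, z, w].
In Python, from cell import r, optics gives the robot as it stands. The module is installed in compiled form; this text tells all that it offers. Calls block until the motion is done:
- r.move_to(position, orientation): joint-space move of the TCP to a pose.
- r.move_linear(position, rot=None, vel=0.15): straight line of the TCP; rot=None keeps the orientation; vel is the mean speed in m/s.
- r.set_joints(angles): joint-space move.
- r.set_gripper(opening, squeeze=None): opening from 0.0 (shut) to 1.0 (fully open); squeeze is the grip in N (None keeps the last); returns when the fingers have stopped.
- r.sleep(seconds).
- r.inverse_kinematics(position, orientation): joint angles nearest the present ones, or None.
- optics.get_image(name): name is "side" or "top"; returns a dict with "pixels" (480x640x3 uint8, red, green, blue), "depth" (480x640 float32, m along the optical axis (not along the pixel's ray), 0 where there is no reading), "fx", "fy", "cx", "cy" (pixels), "D" ([k1, k2, p1, p2, k3] as OpenCV has them; the pictures are not rectified), "camera_from_world" (4x4, takes a point from world to camera coordinates). Camera axes: x right, y down, z forward; pixel columns grow to the right and rows downward; lengths in m; the calibration is good to about 2 mm. A picture is of the moment at which its call begins.
A pose or a line that the arm cannot do raises r.PlanningError and nothing moves.
- r.hand_in(): hands the job in; it is judged then, once.
Readings, each from a call of its own:
- r.current_t(): time.
- r.current_q(): joint angles.
- r.current_qvel(): joint speeds.
- r.current_effort(): joint torques, N m.
- r.current_tool_pos(): TCP position.
- r.current_ee_rot(): TCP orientation.
- r.current_contact_force(): force on the tool from outside, world axes, zero at the start.
- r.current_torque(): the same for the moment, N m.
- r.current_opening(): opening from 0.0 (shut) to 1.0 (fully open).
- r.current_finger_force(): force on a finger pad.
Only numpy, scipy, OpenCV 4.12 (cv2) and the standard library are available. Lean on these libraries where they do the work, as an engineer would, in place of code of your own. Each camera call takes 0.05 s, during which the arm holds its last target. There are 200 camera calls.

### The job

On the green leather splitter, back the brass lock ring off about a quarter turn by its orange post, turn the black adjuster knob until its white pointer points at the red pin, then tighten the lock ring again, firmly by feel but not overtightened. The pointer must still be on the red pin at the end; never force the knob while the ring is tight, and leave the other things on the bench where they are.

Things in the scene. Friction and masses are not known exactly. Their poses are not given: they have to be found in the camera images.
- splitter: Green cast bench leather splitter, fixed, base 150 x 210 mm; origin on the bench under the vertical axis shared by ring and knob. The bridge (100 x 198 mm) tops out 110 mm above the bench; on it a white round scale plate, radius 53 mm, top at 114 mm. Nothing on it stands above 123 mm except ring, post and knob
- lock_ring (a joint): Angle (rad) of the brass lock ring (radius 34 mm, 126 to 136 mm above the bench): grows CLOCKWISE seen from above (tightening), range -2.0 to 1.2; starts tight near 0. It sinks 4 mm per rad. It runs free until it seats, then effort climbs over 0.5 rad. The knob moves the seat by 0.4 to 0.7 rad (earlier after an anticlockwise turn, later after a clockwise one): the old angle is wrong, feel for it
- ring_post (a point): Centre of the top of the ring's orange post: upright, 13 mm in diameter, 70 mm from the axis, top 188 mm above the bench, on a flat brass arm whose top is at 135 mm (up to 8 mm higher when loosened). Push it sideways or grip it. Push felt when turning it slowly: 1.5 N running free, 6 N rightly tight, under 4.5 N too loose, over 7.5 N overtightened; under 5 N to loosen. It stays put
- adjuster (a joint): Angle (rad) of the black adjuster knob, growing ANTICLOCKWISE seen from above, range -2.0 to 2.0; starts near 0. With the ring loose it turns with about 0.08 N m and stays where it is left; locked when the ring is tight. The knob rises 1.8 mm per rad
- knob_grip (a point): Point on the axis in the knob's bar, 186 mm above the bench, where to grip it; turns with the knob. Bar 44 mm long, 14 mm thick, 155 to 199 mm above the bench, on a round foot of radius 20 mm (149 to 156 mm). x points along the bar towards the white pointer (flat finger reaching 48 mm from the axis, 151 mm above the bench, passing above ring and pins), y across the bar's flat sides, z up
- red_pin: Red upright pin, diameter 8 mm, 7 mm tall, standing fixed on the scale plate 40 to 50 mm from the axis; the target for the pointer, on either side, about 1.0 to 1.4 rad from the pointer's start
- blue_pin: Blue pin of the same size on the other side of the scale; not the target
- lock_shoe: Steel locking shoe hidden inside the bridge, pressed onto the adjuster screw by the lock ring; it cannot be seen or touched. Its clamping force is about 35 N when the ring is rightly tight
- spool: Wooden thread spool, 40 mm diameter, 50 mm tall, beside the splitter; leave alone
- screwdriver: Screwdriver 180 mm long lying beside the splitter; leave alone
- oil: Oil bottle 40 mm diameter, 85 mm tall, beyond the splitter; leave alone
- mallet: Wooden mallet lying at the left; leave alone
- dye: Dye jar 66 mm diameter, 75 mm tall, far left; leave alone
- tin: Closed tin with a red label, 72 mm diameter, 100 mm tall, at the right; leave alone
- glue: Glue bottle, 48 mm diameter, 150 mm tall, far left of the middle; leave alone
- weight: Brass weight 60 mm diameter, 40 mm tall, at the right; leave alone
- screw: The adjuster's screw inside the bridge, carrying the knob; hidden, clamped by the locking shoe

How it is judged:
By the outcome, as a careful person would: the job done as asked, in the order asked, and still so for the second after the job is handed in, with the robot touching nothing.
It also fails if it takes over 72 s, if anything falls off the work surface, if the arm or the gripper's body presses on something with over 40 N, if the wrist force passes 120 N, or if a joint passes its speed limit or range.

## Working session

There is one attempt and no reset: what is moved stays moved. The work goes in short steps, each a Python script; the robot and the scene stay as the last script left them, time stands still between calls to the robot, and variables do not carry over. Pictures are saved under pics/ and viewed, at most 10 in all, crops included, and the job is handed in when it is done.

```bash
mkdir -p pics; python3 - <<'E'
from cell import r,optics
import cv2,numpy as np
for n in("top","side"):
    d=optics.get_image(n); cv2.imwrite(f"pics/{n}0.png",d["pixels"][:,:,::-1]); np.savez(f"{n}0.npz",**d)
    print(n,d["fx"],d["cx"],d["cy"],d["D"],np.round(np.linalg.inv(d["camera_from_world"]),3))
print(r.finger_overhang,r.current_t(),r.current_ee_rot(),r.current_contact_force())
E
```

```text
top 595.4484121253731 324.4115106616422 236.1866029441029 [-0.17121161  0.          0.          0.          0.        ] [[-0.038 -0.978  0.205  0.237]
 [-0.999  0.038 -0.004  0.015]
 [-0.004 -0.205 -0.979  1.739]
 [ 0.     0.     0.     1.   ]]
side 507.18980190888436 317.98961968473947 235.79819500718136 [-0.05860322  0.          0.          0.          0.        ] [[ 0.887 -0.345  0.307  0.219]
 [-0.462 -0.666  0.586 -0.662]
 [ 0.003 -0.661 -0.75   1.02 ]
 [ 0.     0.     0.     1.   ]]
0.022 0.1 [ 1.20609288e-01  9.92699920e-01 -5.05183047e-04 -1.14455316e-04] [ 0.41778592 -0.50311275 -0.0147001 ]
```

View pics/top0.png

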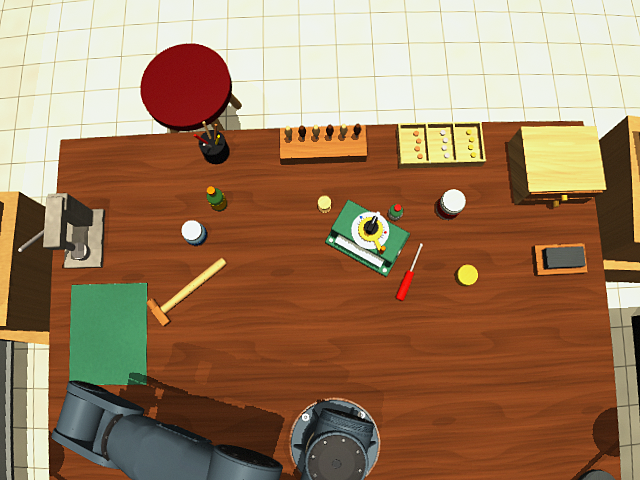

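View pics/side0.png

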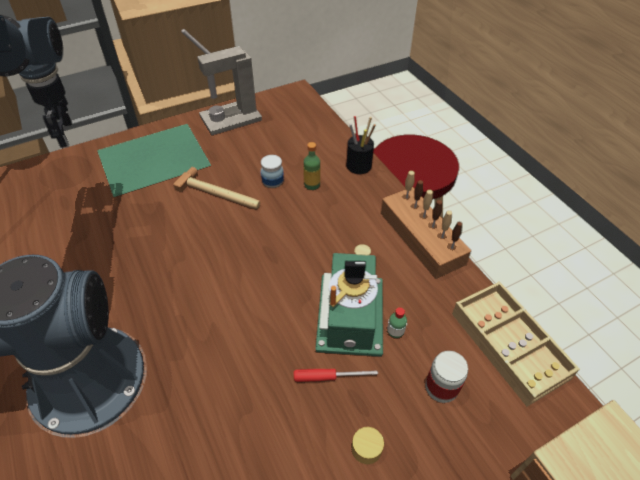

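The splitter is at about top (370,232) and side (353,295), with the orange post at about side (333,296). Next I'll zoom in.

```bash
python3 - <<'E'
import cv2,numpy as np
a=cv2.imread("pics/top0.png")[195:275,325:415]; b=cv2.imread("pics/side0.png")[250:320,315:390]
A=cv2.resize(a,(390,347),interpolation=cv2.INTER_CUBIC); B=cv2.resize(b,(372,347),interpolation=cv2.INTER_CUBIC)
cv2.imwrite("pics/crop0.png",np.hstack([A,B]))
E
```

```text
(no output)
```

View pics/crop0.png

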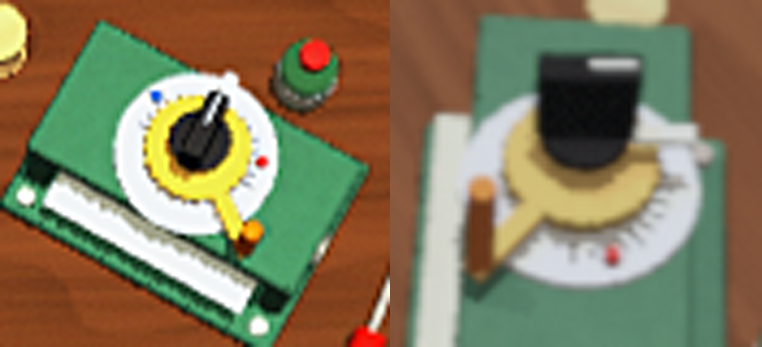

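The crop shows the pointer tip at about top (378,213), the red pin at (385.5,232) clockwise from it, the blue pin at (361,217), and the post top at (383.6,248) in the top view and (333.5,287) in the side view.

```bash
cat > h.py <<'E'
import cv2,numpy as np
def ray(d,uv):
    K=np.array([[d["fx"],0,d["cx"]],[0,d["fy"],d["cy"]],[0,0,1.]])
    p=cv2.undistortPoints(np.array(uv,float).reshape(-1,1,2),K,np.array(d["D"]))[:,0]
    T=np.linalg.inv(d["camera_from_world"]); v=np.c_[p,np.ones(len(p))]@T[:3,:3].T
    return T[:3,3],v
def at(d,uv,z):
    o,v=ray(d,uv); return (o+v*((z-o[2])/v[:,2])[:,None])[:,:2]
def blob(d,lo,hi,box):
    h=cv2.cvtColor(d["pixels"],cv2.COLOR_RGB2HSV); x0,y0,x1,y1=box
    m=cv2.inRange(h[y0:y1,x0:x1],lo,hi); ys,xs=np.nonzero(m)
    return np.c_[xs+x0,ys+y0].astype(float)
def plate(d,box):
    # white plate: robust circle fit (r=53mm) of its outer boundary, world plane z=.114
    from scipy.optimize import least_squares
    q=blob(d,(0,0,150),(180,70,255),box); w=at(d,q,.114); c=np.median(w,0)
    for _ in range(6):
        ang=np.arctan2(*(w-c).T[::-1]); rad=np.linalg.norm(w-c,axis=1); k=((ang+np.pi)/(2*np.pi)*40).astype(int)
        e=np.array([w[(k==i)&(rad<.060)][np.argmax(rad[(k==i)&(rad<.060)])] for i in range(41) if ((k==i)&(rad<.060)).any()])
        s=least_squares(lambda p:np.linalg.norm(e-p[:2],axis=1)-p[2],[*c,.053],loss='soft_l1',f_scale=.001); c=s.x[:2]
    return s.x
E
python3 - <<'E'
from h import *
t=dict(np.load("top0.npz")); s=dict(np.load("side0.npz"))
for n,d,box,red,post in (("top",t,(348,205,395,252),(383,229,390,236),(378,243,390,256)),("side",s,(325,262,375,312),(355,295,366,306),(328,282,340,292))):
    print(n,"plate",plate(d,box).round(4))
    q=blob(d,(0,120,90),(8,255,255),red); print(" red",len(q),q.mean(0),at(d,[q.mean(0)],.1185).round(4))
    q=blob(d,(8,150,180),(18,255,255),post); print(" post",len(q),q.mean(0),at(d,[q.mean(0)],.188).round(4))
for n,p,z in(("ptr",(378,213.2),.151),("blue",(360.8,217.4),.1185),("stripe",(375.0,218.8),.199),("stripe0",(372.6,223),.199),("postguess",(383.6,248.2),.188)): print(n,at(t,[p],z).round(4))
for n,p,z in(("ptr",(315+318/4.96,250+140/4.96),.151),("stripe end",(315+249/4.96,250+63/4.96),.199),("stripe0",(315+197/4.96,250+65/4.96),.199),("postguess",(333.5,287.3),.188)): print("side",n,at(s,[p],z).round(4))
E
```

```text
top plate [ 0.5893 -0.1192  0.0532]
 red 5 [385. 232.] [[ 0.5808 -0.1614]]
 post 7 [383.         247.71428571] [[ 0.5236 -0.146 ]]
side plate [ 0.5857 -0.117   0.0564]
 red 5 [359.4 301.2] [[ 0.581  -0.1633]]
 post 9 [333. 288.] [[ 0.5222 -0.1499]]
ptr [[ 0.6274 -0.1417]]
blue [[ 0.6251 -0.096 ]]
stripe [[ 0.6006 -0.1281]]
stripe0 [[ 0.5894 -0.1211]]
postguess [[ 0.5222 -0.1476]]
side ptr [[ 0.6351 -0.1501]]
side stripe end [[ 0.6078 -0.1313]]
side stripe0 [[ 0.5881 -0.1222]]
side postguess [[ 0.524  -0.1489]]
```

```bash
cat >> h.py <<'E'
from scipy.spatial.transform import Rotation as R
C=np.array([.589,-.1195]); RP=.0705
def quat(xang): # tool down, tool x at angle xang
    return (R.from_euler('z',xang)*R.from_euler('x',np.pi)).as_quat()
def post(phi,z): # pose with TCP on post at angle phi
    return [*(C+RP*np.array([np.cos(phi),np.sin(phi)])),z], quat(phi+np.pi)
def ft(r,phi,n=5): # mean force: tangential (ccw +), radial, z ; and axis moment
    F=[]
    for _ in range(n): F.append(r.current_contact_force()); r.sleep(.01)
    F=np.mean(F,0); return np.array([-np.sin(phi)*F[0]+np.cos(phi)*F[1],np.cos(phi)*F[0]+np.sin(phi)*F[1],F[2]])
E
python3 - <<'E'
from h import *
from cell import r
phi=np.arctan2(-.148-C[1],.523-C[0]); print(phi)
r.set_gripper(.4,20); print(r.current_t())
p,q=post(phi,.24); r.move_to(p,q); print(r.current_t(),r.current_q().round(2) if hasattr(r.current_q(),'round') else r.current_q())
print(ft(r,phi))
p,q=post(phi,.174); r.move_linear(p,q); print(r.current_t(),ft(r,phi))
r.set_gripper(0,20); print(r.current_t(),r.current_opening(),r.current_finger_force(),ft(r,phi),r.current_tool_pos())
E
```

```text
-2.733961148132166
0.65
3.425 [-0.36  0.36  1.68  0.    1.11  0.8 ]
[-0.00701136 -0.0256492  -0.0863647 ]
4.0583 [-0.04206636  0.13704761  0.41309202]
4.4083 0.14350955758702275 21.014489829540253 [-0.46537334  0.52311307  6.5871373 ] [ 0.52469602 -0.14760125  0.17492463]
```

```bash
python3 - <<'E'
from h import *
from cell import r
phi0=-2.734
for a in [.04,.08,.12,.2,.3,.4,.6,.8,1.0,1.2,1.4,1.57]:
    phi=phi0+a; p,q=post(phi,.174+.004*a); r.move_linear(p,q,vel=.05)
    f=ft(r,phi,2); print(a,f.round(2),round(r.current_torque()[2],3),round(r.current_t(),2))
    if abs(f[0])>15: break
print(r.current_opening())
E
```

```text
0.04 [1.47 1.34 5.47] 0.049 4.72
0.08 [1.68 1.49 5.26] 0.043 4.98
0.12 [1.   1.78 5.11] -0.016 5.25
0.2 [2.01 3.31 5.64] 0.074 5.53
0.3 [1.76 3.6  5.36] 0.079 5.84
0.4 [0.72 4.3  5.78] 0.055 6.15
0.6 [-0.22  5.75  5.3 ] 0.067 6.6
0.8 [0.48 6.92 5.41] 0.084 7.05
1.0 [-0.48  7.19  4.35] 0.089 7.5
1.2 [-0.72  8.14  3.79] 0.146 7.95
1.4 [-0.77  8.12  3.84] 0.026 8.4
1.57 [0.37 7.69 2.94] 0.087 8.81
0.14331670493531856
```

```bash
python3 - <<'E'
from h import *
from cell import r,optics
phi=-2.734+1.57
r.set_gripper(.4); p,q=post(phi,.174+.0063); p[2]=.25; r.move_linear(p,q,vel=.25)
a0=np.deg2rad(-29.5); xa=a0+np.pi
r.move_to([*C,.25],quat(xa)); 
d=optics.get_image("side"); np.savez("side1.npz",**d); cv2.imwrite("pics/side1.png",cv2.resize(d["pixels"][210:330,280:420,::-1],None,fx=5,fy=5,interpolation=cv2.INTER_CUBIC))
print(r.current_t())
r.move_linear([*C,.189],quat(xa)); b=r.current_contact_force()
r.set_gripper(0,25); r.sleep(.1)
F=np.array(r.current_contact_force()); y=np.array([-np.sin(a0),np.cos(a0)])
print(r.current_t(),b,F,"along",F[:2]@[np.cos(a0),np.sin(a0)],"across",F[:2]@y,r.current_torque(),r.current_opening()*85,r.current_tool_pos(),r.current_q())
E
```

```text
10.225
11.1833 [-0.00308635  0.42935365  0.58652276] [-2.63278017 -5.14585983  3.55350821] along 0.24248740294434545 across -5.775171401672469 [-0.82046293  0.46199233 -0.0362703 ] 13.543522896638022 [ 0.58916024 -0.12046067  0.19032241] [-2.78532613e-01  5.10205677e-01  1.57466271e+00 -1.56821173e-03
  1.05509040e+00 -1.33337240e+00]
```

View pics/side1.png

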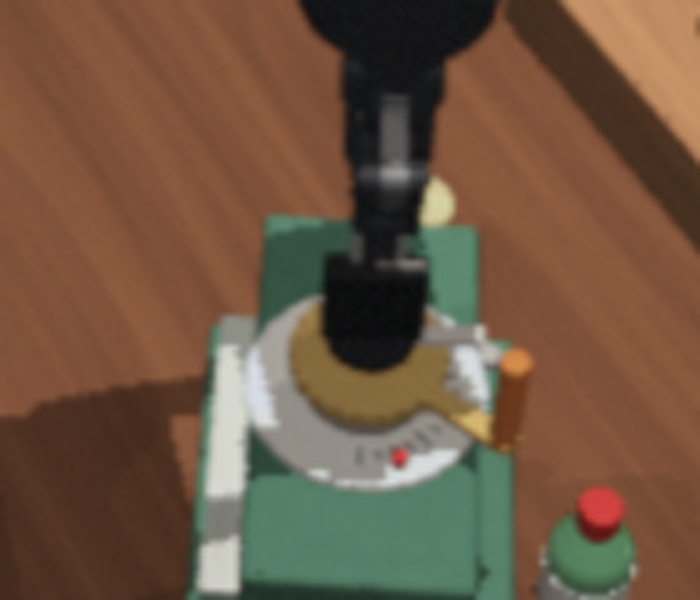

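```bash
sed -i 's/^C=np.array.*RP/C=np.array([.5886,-.1203]); RP/' h.py; python3 - <<'E'
from h import *
from cell import r
s=dict(np.load("side1.npz")); pw=at(s,[(383.2,282.6)],.194)[0]; print("post",pw,np.linalg.norm(pw-C),np.degrees(np.arctan2(*(pw-C)[::-1])))
a0=np.deg2rad(-29.5); t=np.arctan2(-.162-C[1],.581-C[0]); print("target",np.degrees(t))
n=8
for i in range(1,n+1):
    a=a0+(t-a0)*i/n; r.move_to([*C,.189+.0018*(a-a0)],quat(a+np.pi))
    F=np.array(r.current_contact_force()); T=np.array(r.current_torque())
    print(np.degrees(a).round(1),F.round(1),T.round(2),np.array(r.current_tool_pos()).round(4),round(r.current_t(),2))
    if abs(T[2])>.6: break
x=R.from_quat(r.current_ee_rot()).as_matrix()[:,0]; print(np.degrees(np.arctan2(-x[1],-x[0])))
E
```

```text
post [ 0.61603117 -0.18852359] 0.07353181520843449 -68.09604925248313
target -100.32902700310306
-38.4 [-1.9 -1.4  7.8] [-0.02  0.15 -0.05] [ 0.5891 -0.1206  0.19  ] 11.46
-47.2 [-1.1 -0.4  6.6] [-0.05  0.04 -0.06] [ 0.5892 -0.1205  0.1897] 11.73
-56.1 [0.2 0.9 5.8] [ 0.07 -0.   -0.07] [ 0.5893 -0.1204  0.1894] 12.01
-64.9 [0.3 0.4 6.1] [ 0.09 -0.14 -0.03] [ 0.5894 -0.1204  0.1892] 12.28
-73.8 [1.7 0.3 5.7] [ 0.04 -0.19 -0.1 ] [ 0.5896 -0.1203  0.1889] 12.56
-82.6 [3.  1.1 6. ] [ 0.12 -0.38 -0.08] [ 0.5896 -0.1203  0.1886] 12.83
-91.5 [3.8 0.6 5. ] [ 0.11 -0.51 -0.08] [ 0.5898 -0.1203  0.1884] 13.11
-100.3 [5.4 1.7 5.3] [ 0.08 -0.69 -0.08] [ 0.5899 -0.1203  0.1881] 13.38
-99.90586988918811
```

```bash
sed -i 's/^C=np.array.*RP/C=np.array([.590,-.1204]); RP/' h.py; python3 - <<'E'
from h import *
from cell import r,optics
a=np.deg2rad(-102.2)
r.move_to([*C,.187],quat(a+np.pi)); print(r.current_contact_force(),r.current_torque(),r.current_tool_pos())
r.set_gripper(.4); r.move_linear([*C,.25],vel=.25); r.move_to([.45,.1,.27],quat(a+np.pi)); r.sleep(.2); print(r.current_t())
I=[]
for n,(x,y,w,h) in dict(top=(338,200,66,66),side=(318,255,74,74)).items():
    d=optics.get_image(n); np.savez(n+"2.npz",**d); I.append(cv2.resize(d["pixels"][y:y+h,x:x+w,::-1],(400,400),interpolation=cv2.INTER_CUBIC))
cv2.imwrite("pics/c2.png",np.hstack(I))
E
```

```text
[-0.63963663  0.94442235  7.84951545] [ 0.11478791  0.10641364 -0.08944114] [ 0.59031984 -0.12034171  0.1880088 ]
15.5917
```

View pics/c2.png

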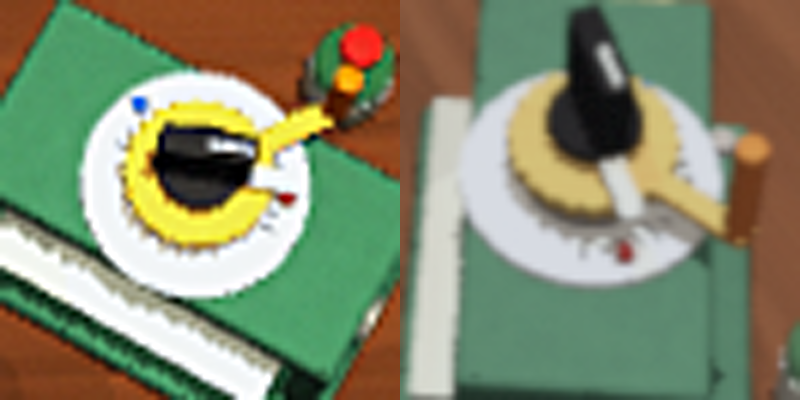

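The pointer now lies over the red pin: tip at about side (360,293), pin at about side (359.6,301.6). I'll check the angle numerically.

```bash
python3 - <<'E'
from h import *
s=dict(np.load("side2.npz")); t=dict(np.load("top2.npz"))
A=lambda p:np.degrees(np.arctan2(*(p-C)[::-1])).round(1)
S=lambda u,v:(318+u/5.405-.4,255+v/5.405-.4)
T=lambda u,v:(338+u/6.06-.4,200+v/6.06-.4)
for n,d,p,z in (("tip",s,S(227,215),.149),("mid",s,S(217,185),.149),("base",s,S(207,162),.149),("pin",s,S(225,252),.119),("barstripe out",s,S(220,85),.197),("stripe in",s,S(200,48),.197),
  ("pinT",t,T(287,199),.119),("postT",t,T(349,80),.194),("stripe out T",t,T(252,150),.197),("stripe in T",t,T(212,143),.197),("ptr T",t,T(280,195),.149)):
    w=at(d,[p],z)[0]; print(n,w.round(4),np.linalg.norm(w-C).round(4),A(w))
for d,b in((t,(381,227,391,238)),(s,(353,295,366,307))):
    q=blob(d,(0,110,70),(10,255,255),b); w=at(d,[q.mean(0)],.119)[0]; print(len(q),w,A(w))
# white pointer pixels side
q=blob(s,(0,0,140),(180,60,255),(352,283,364,297)); w=at(s,q,.149); rr=np.linalg.norm(w-C,axis=1); k=(rr>.024)&(rr<.046); print(k.sum(),A(w[k].mean(0)))
t0=dict(np.load("top0.npz"));s0=dict(np.load("side0.npz"))
for d,b in((t0,(381,227,391,238)),(s0,(353,295,366,307))):
    q=blob(d,(0,110,70),(10,255,255),b); w=at(d,[q.mean(0)],.1185)[0]; print(len(q),w,A(w))
E
```

```text
tip [ 0.5778 -0.1657] 0.0469 -105.1
mid [ 0.5815 -0.1517] 0.0325 -105.1
base [ 0.5836 -0.1405] 0.021 -107.6
pin [ 0.5805 -0.1635] 0.0441 -102.5
barstripe out [ 0.586  -0.1405] 0.0205 -101.3
stripe in [ 0.5882 -0.1216] 0.0022 -144.8
pinT [ 0.5794 -0.1612] 0.0421 -104.6
postT [ 0.6162 -0.1837] 0.0685 -67.5
stripe out T [ 0.5855 -0.1386] 0.0188 -104.0
stripe in T [ 0.5893 -0.1212] 0.0011 -132.7
ptr T [ 0.575  -0.1549] 0.0376 -113.5
4 [ 0.57993276 -0.1613167 ] -103.8
5 [ 0.58081096 -0.16360207] -102.0
49 -102.6
5 [ 0.58075088 -0.16141296] -102.7
5 [ 0.58101173 -0.16332567] -101.8
```

```bash
python3 - <<'E'
from h import *
s=dict(np.load("side2.npz")); t=dict(np.load("top2.npz"))
print(plate(t,(348,205,395,252)).round(4),plate(s,(328,262,378,312)).round(4))
h=cv2.cvtColor(s["pixels"],cv2.COLOR_RGB2HSV)
print("sat/val cols 350-366")
for y in range(280,304): print(y,' '.join(f"{a:3d}/{b:3d}" for a,b in zip(h[y,350:367,1],h[y,350:367,2])))
E
```

```text
[ 0.5889 -0.119   0.0532] [ 0.5892 -0.1199  0.0545]
sat/val cols 350-366
280  18/ 42  12/ 43  16/ 32  27/ 19  16/ 16  39/ 13  16/ 16  48/ 16  55/ 14  30/ 17  28/ 27  49/ 42 128/102 121/181 112/210 108/212 107/212
281  18/ 43  12/ 42  15/ 33  26/ 20  30/ 17  48/ 16   0/ 17  32/ 16  60/ 17  15/ 17  28/ 27 112/ 59 137/123 124/187 114/210 109/212 109/212
282   7/ 38  13/ 39  20/ 38   9/ 28  13/ 19  18/ 14   0/ 13  16/ 16   0/ 17  47/ 27 127/ 52 137/108 130/171 121/203 114/211 111/212 111/212
283  57/ 36  17/ 30   8/ 31   0/ 29  20/ 25  17/ 30  33/ 39  21/ 48  24/ 75  64/ 84 132/104 135/140 125/188 117/209 113/212 111/212 109/212
284 139/ 79 123/ 58 114/ 47  83/ 40  48/ 53  19/ 95  17/117  19/134  17/170  34/166 103/148 126/178 120/204 118/211 115/212 111/212 109/212
285 136/131 137/119 141/105 138/ 96  73/109   8/165   7/194  12/199  12/206  33/204  85/199 116/204 118/210 117/211 117/212 113/212 109/212
286 122/177 131/152 134/141 135/138 102/137  20/167   5/202   7/214   8/215  26/213  74/211 111/211 116/211 117/212 116/211 115/212 111/211
287 113/205 116/198 118/196 122/194 119/172  45
[... 1632 characters left out ...]

299   5/202   3/173  12/146  11/158   6/185   5/198   7/175  18/140  37/124  58/133  32/161   9/168   4/185   8/211  11/217  13/204  12/211
300   8/217   4/184   3/180   4/202   4/201   4/185   6/160  27/143  82/137 136/141  76/154  13/183   3/196   5/208   9/221  12/221  13/223
301  10/221  11/189   9/194  10/220  11/217   9/189   6/161  23/154  87/143 168/146 125/149  32/186   6/206   4/215   6/219  10/223  12/226
302  13/223  13/196  13/202  11/223  12/225  13/218  11/210   6/176  67/133 162/135 118/143  24/177   2/206   4/217   5/219   9/223  11/225
303  12/225  12/218  13/220  12/225  12/226  12/225  11/222   7/196  20/156  51/140  38/156   5/192   2/213   5/219   4/218   8/221  13/222
```

```bash
python3 - <<'E'
from h import *
s=dict(np.load("side2.npz"))
w=at(s,[(357.6,286),(358.75,289),(360.0,292),(361.0,294.6)],.149); p=at(s,[(359.15,301.2)],.119)[0]
A=lambda v:np.degrees(np.arctan2(v[1],v[0])).round(1)
for c in (C,np.array([.5892,-.1199]),np.array([.5885,-.1215])): print([A(x-c) for x in w],A(p-c))
print(A(w[2]-w[0]),w,p)
E
```

```text
[np.float64(-101.5), np.float64(-101.8), np.float64(-101.7), np.float64(-101.9)] -102.7
[np.float64(-99.5), np.float64(-100.3), np.float64(-100.5), np.float64(-100.8)] -101.5
[np.float64(-98.5), np.float64(-99.6), np.float64(-99.9), np.float64(-100.3)] -101.0
-102.1 [[ 0.58495323 -0.14530777]
 [ 0.58317783 -0.15309152]
 [ 0.58160446 -0.16089985]
 [ 0.58009879 -0.16752907]] [ 0.58033827 -0.16335613]
```

Pointer and pin agree to about 1°. I'll go back to the post and tighten by feel.

```bash
python3 - <<'E'
from h import *
from cell import r
phi0=-2.734; ph=np.deg2rad(-67.8)
r.set_gripper(.4,20)
p,q=post(ph,.25); r.move_to(p,q); p[2]=.180; r.move_linear(p,q,vel=.2); b=ft(r,ph,5); print("bias",b)
r.set_gripper(0,20); print(r.current_t(),ft(r,ph,3),r.current_opening()*85)
for a in [1.4,1.1,.8,.5,.3,.26,.22,.18,.14,.1,.06,.02]:
    phi=phi0+a; p,q=post(phi,.174+.004*a); r.move_linear(p,q,vel=.05 if a>.28 else .02); r.sleep(.05)
    f=ft(r,phi,3); print(-a,f.round(2),np.array(r.current_torque()).round(2),round(r.current_t(),2))
    if f[0]>6: break
E
```

```text
bias [0.21974148 0.1328737  0.16586749]
18.0167 [ 1.14552109 -0.39009971  6.42550514] 11.70602611570068
-1.4 [-1.39  1.08  6.63] [-0.15  0.24 -0.1 ] 18.48
-1.1 [-1.38  1.4   6.55] [-0.22  0.22 -0.03] 19.12
-0.8 [-0.99  1.59  6.85] [-0.3   0.3  -0.11] 19.77
-0.5 [-0.69  3.38  7.87] [-0.29  0.43 -0.08] 20.43
-0.3 [-0.74  3.13  7.9 ] [-0.22  0.43 -0.16] 20.93
-0.26 [1.21 3.37 7.28] [-0.42  0.3  -0.11] 21.3
-0.22 [1.17 2.92 6.9 ] [-0.43  0.33 -0.09] 21.67
-0.18 [1.05 3.21 7.8 ] [-0.39  0.28 -0.15] 22.03
-0.14 [1.19 2.95 7.58] [-0.4   0.38 -0.11] 22.4
-0.1 [1.28 2.61 8.35] [-0.38  0.39 -0.12] 22.77
-0.06 [1.41 3.33 7.88] [-0.42  0.32 -0.13] 23.13
-0.02 [1.98 3.03 8.03] [-0.39  0.34 -0.14] 23.5
```

```bash
python3 - <<'E'
from h import *
from cell import r
phi0=-2.734; a=.02
while a>-.9:
    a-=.03; phi=phi0+a; p,q=post(phi,.174+.004*a); r.move_linear(p,q,vel=.015); r.sleep(.05)
    f=ft(r,phi,3); x=np.array(r.current_tool_pos())[:2]-C; print(round(-a,2),f.round(2),np.degrees(np.arctan2(x[1],x[0])).round(2),round(r.current_t(),2))
    if f[0]>5.2: break
E
```

```text
0.01 [1.62 2.87 7.74] -156.58 23.87
0.04 [1.63 3.1  7.09] -158.29 24.23
0.07 [1.99 3.25 7.75] -160.04 24.6
0.1 [1.99 1.89 8.01] -161.76 24.97
0.13 [1.76 2.75 8.2 ] -163.49 25.33
0.16 [2.27 2.82 8.36] -165.19 25.7
0.19 [3.07 2.62 8.6 ] -166.91 26.07
0.22 [2.84 3.01 8.25] -168.63 26.43
0.25 [2.35 2.93 9.33] -170.32 26.8
0.28 [3.11 2.85 9.11] -172.02 27.17
0.31 [3.3  3.26 9.53] -173.73 27.53
0.34 [ 2.91  3.06 10.08] -175.46 27.9
0.37 [ 3.36  3.2  10.37] -177.17 28.27
0.4 [ 3.94  3.26 10.06] -178.88 28.63
0.43 [ 3.88  4.   10.81] 179.37 29.0
0.46 [ 4.04  3.72 11.57] 177.69 29.37
0.49 [ 4.59  3.74 11.32] 175.97 29.73
0.52 [ 3.82  3.39 12.13] 174.13 30.1
0.55 [ 4.49  4.19 12.78] 172.49 30.47
0.58 [ 4.61  3.91 12.91] 170.73 30.83
0.61 [ 4.75  3.39 13.33] 169.0 31.2
0.64 [ 4.99  4.01 14.12] 167.28 31.57
0.67 [ 5.34  3.22 14.32] 165.54 31.93
```

```bash
python3 - <<'E'
from h import *
from cell import r
phi0=-2.734
for a in(-.69,-.71,-.73):
    phi=phi0+a; p,q=post(phi,.174+.004*a); r.move_linear(p,q,vel=.015)
    f0=ft(r,phi,1); r.sleep(.1); f=ft(r,phi,10); print(-a,f0.round(2),f.round(2),np.array(r.current_tool_pos()).round(4),p,round(r.current_t(),2))
    if f[0]>5.8: break
E
```

```text
0.69 [ 4.37  3.64 14.62] [ 4.15  3.71 14.91] [ 0.5228 -0.1015  0.1731] [np.float64(0.5222926903892069), np.float64(-0.10075387505719732), 0.17123999999999998] 32.38
0.71 [ 4.56  4.01 13.95] [ 4.27  3.71 14.62] [ 0.5232 -0.1001  0.173 ] [np.float64(0.5226991277042997), np.float64(-0.0994037482336049), 0.17115999999999998] 32.82
0.73 [ 5.69  3.63 15.72] [ 5.76  3.99 15.32] [ 0.5236 -0.099   0.173 ] [np.float64(0.5231324844709778), np.float64(-0.09806201963077275), 0.17107999999999998] 33.26
```

```bash
python3 - <<'E'
from h import *
from cell import r
phi0=-2.734
for a in(-.736,-.742,-.748):
    phi=phi0+a; p,q=post(phi,.174+.004*a); r.move_linear(p,q,vel=.01)
    f0=ft(r,phi,1); r.sleep(.05); f=ft(r,phi,6); x=np.array(r.current_tool_pos())[:2]-C; print(-a,f0.round(2),f.round(2),np.degrees(np.arctan2(x[1],x[0])).round(2),round(r.current_t(),2))
    if f[0]>6.3: break
E
```

```text
0.736 [ 6.4   4.35 15.66] [ 7.11  4.16 15.41] 161.86 33.62
```

```bash
python3 - <<'E'
from h import *
from cell import r
phi=-2.734-.736
for i in range(8):
    f=ft(r,phi,4); x=np.array(r.current_tool_pos())[:2]-C; print(f.round(2),np.degrees(np.arctan2(x[1],x[0])).round(3),round(r.current_t(),2)); r.sleep(.1)
E
```

```text
[ 6.63  4.29 14.89] 161.879 33.65
[ 6.76  4.44 15.79] 161.875 33.78
[ 7.32  4.31 15.9 ] 161.888 33.92
[ 7.62  4.18 15.74] 161.881 34.05
[ 7.57  3.96 15.95] 161.874 34.18
[ 6.7   4.63 15.34] 161.872 34.32
[ 7.13  3.88 15.45] 161.872 34.45
[ 7.13  3.88 15.58] 161.879 34.58
```

```bash
cat >> h.py <<'E'
import threading
def during(r,fn):
    L=[];done=threading.Event()
    def w():
        while not done.is_set():
            try: L.append((r.current_t(),*r.current_contact_force()))
            except Exception as e: L.append(str(e)); break
    t=threading.Thread(target=w);t.start()
    try: fn()
    finally: done.set(); t.join()
    return L
E
timeout 60 python3 - <<'E'
from h import *
from cell import r
phi=-2.734-.736
r.set_gripper(.3); print(ft(r,phi,5),r.current_torque())
p=np.array(r.current_tool_pos()); p[2]=.178
L=during(r,lambda:r.move_linear(list(p),vel=.02))
print(len(L),L[:3],L[-3:])
E
```

```text
[-0.19784539  0.05871064  0.05124896] [ 0.02496889 -0.0033024  -0.00753851]
1 ["'t'"] ["'t'"]
```

```bash
timeout 100 python3 - <<'E'
from h import *
from cell import r
phi0=-2.734; a=-.722
p,q=post(phi0+a,.1745); r.move_linear(p,q,vel=.05)
r.set_gripper(0,20); f=ft(r,phi0+a,5); print("grip",f.round(2))
z0=.1745+f[2]/8000-.004*a; 
def go(a,v=.02):
    p,q=post(phi0+a,z0+.004*a); r.move_linear(p,q,vel=v)
    f=ft(r,phi0+a,4); x=np.array(r.current_tool_pos())[:2]-C; g=np.degrees(np.arctan2(x[1],x[0]))%360
    print(round(-a,3),f.round(2),g.round(2),round(r.current_t(),2)); return f
for a in(-.722,-.7,-.65,-.6,-.5,-.45): go(a)
for a in np.arange(-.46,-.545,-.008): 
    if go(a,.01)[0]>6.5: break
open("z0","w").write(str(z0))
E
```

```text
grip [ 1.87 -0.35 -1.02]
0.722 [2.49 0.5  0.78] 162.06 36.34
0.7 [1.43 0.22 0.46] 163.22 36.62
0.65 [ 3.91  0.62 -0.33] 166.3 36.98
0.6 [ 2.08  0.54 -1.1 ] 169.02 37.34
0.5 [ 1.24  0.28 -3.58] 174.65 37.88
0.45 [ 1.33  0.84 -5.06] 177.58 38.23
0.46 [ 4.86  0.91 -6.13] 177.16 38.52
0.468 [ 4.64  0.39 -6.37] 176.69 38.8
0.476 [ 5.43  1.05 -6.39] 176.27 39.08
0.484 [ 4.88  1.1  -6.5 ] 175.75 39.37
0.492 [ 4.71  0.5  -6.33] 175.28 39.65
0.5 [ 5.13  0.06 -6.08] 174.85 39.93
0.508 [ 5.21  0.7  -6.23] 174.39 40.22
0.516 [ 5.21  0.93 -6.36] 173.97 40.5
0.524 [ 5.89  0.57 -6.12] 173.51 40.78
0.532 [ 5.41  0.45 -6.35] 173.03 41.07
0.54 [ 5.58  0.52 -6.17] 172.56 41.35
```

```bash
timeout 100 python3 - <<'E'
from h import *
from cell import r
phi0=-2.734; z0=float(open("z0").read())-.0006
F=[]
for a in np.arange(-.548,-.597,-.008):
    p,q=post(phi0+a,z0+.004*a); r.move_linear(p,q,vel=.01)
    f=ft(r,phi0+a,8); F.append(f[0]); print(round(-a,3),f.round(2),round(r.current_t(),2))
    if np.mean(F[-2:])>6.2: break
E
```

```text
0.548 [ 5.91  3.   -0.12] 41.67
0.556 [ 5.51  2.83 -0.1 ] 41.98
0.564 [ 5.72  3.04 -0.09] 42.3
0.572 [ 5.08  3.12 -0.1 ] 42.62
0.58 [5.91 2.74 0.31] 42.93
0.588 [ 6.02  2.89 -0.26] 43.25
0.596 [6.06 2.88 0.26] 43.57
```

Now at about 6 N. I'll release, retreat and check.

```bash
timeout 100 python3 - <<'E'
from h import *
from cell import r,optics
r.set_gripper(.4); p=list(r.current_tool_pos()); p[2]=.26; r.move_linear(p,vel=.2)
r.move_to([.40,.15,.28],r.current_ee_rot()); r.sleep(.2); print(r.current_t())
I=[]
for n,(x,y,w,h) in dict(top=(338,200,66,66),side=(318,255,74,74)).items():
    d=optics.get_image(n); np.savez(n+"3.npz",**d); I.append(cv2.resize(d["pixels"][y:y+h,x:x+w,::-1],(400,400),interpolation=cv2.INTER_CUBIC))
    h=cv2.cvtColor(d["pixels"],cv2.COLOR_RGB2HSV)
    if n=="side":
        o=np.load("side2.npz")["pixels"].astype(int); D=np.abs(d["pixels"].astype(int)-o).sum(2); print("pointer/knob diff",D[256:296,340:363].max(),D[284:296,354:363].mean())
cv2.imwrite("pics/c3.png",np.hstack(I))
E
```

```text
45.7833
pointer/knob diff 264 34.77777777777778
```

View pics/c3.png

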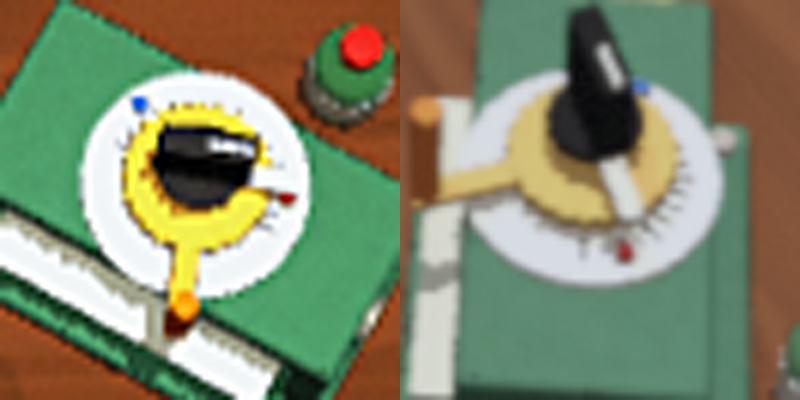

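The knob and pointer haven't moved: the tip is still over the red pin at side (360,293). The ring post has moved to its new angle, and nothing else has shifted. Handing in.

```bash
python3 -c "
from cell import r
print(r.hand_in())"
```

```text
the job is handed in; nothing more can be done
None
```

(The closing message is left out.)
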